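# Clamp the carrier, peel out the stuck tray, show it to the code reader

### The arm

A 6-joint arm with a two-finger parallel gripper is mounted at the origin on the work surface. World frame = base frame: x ahead of the robot, y to its left, z up, the work surface at z = 0. Lengths are in m, angles in rad, forces in N, time in s.
With the tool pointing down it reaches from about 0.425 to 0.95 m from the base axis. Payload 14.7 kg.
Tool frame: the origin (TCP) lies at the very end of the fingers, on their centre line; the grasp point (between the pads) lies 19 mm behind it; z points along the fingers, y is the line along which they close (so a half turn about z gives the same grasp; the last joint's range is limited). The gripper opens to 85 mm and grips with 20 to 120 N. Pads are 22 mm wide; open, the fingers measure 114 mm over their backs; the gripper's body (76 mm by 85 mm) begins 54 mm behind the grasp point. The pads swing forward as they close: fully open they stand 13 mm farther back than shut.
Start: joints at [1.222, 0.48, 1.596, -0, 1.065, -0.047], TCP at [0.193, 0.621, 0.231] pointing down, gripper open.
Joint ranges: [-2.75, 2.75], [-0.82, 2.05], [0.23, 2.67], [-1.56, 4.7], [0.09, 2.69], [-2.92, 2.92]. Speed limits (rad/s): [1.89, 1.89, 2.39, 3.01, 3.01, 3.01].

### API

Orientations are given as a unit quaternion [w, x, y, z].
In Python, from cell import monitor, eyes, arm, finder gives the robot as it stands.
- The arm moves only by the tool send_rows, never from a script. Its argument "increments" is text: rows parted by semicolons, each of 7 numbers parted by spaces: the turn, a rotation vector about the tool's x, y, z in units of 5 degrees (1.0 is 5 degrees), then the shift along the tool's x, y, z in units of 25 mm (1.0 is 25 mm), then the opening, from 0 (shut) to 1 (fully open). A call has exactly 8 rows; each row shifts and turns the commanded pose from where the row before left it, along the tool's axes as they then stand; what a row does not reach is not made up. A row lasts 1/12 s, in which the tool goes at most 41.7 mm and 7.16 degrees, less where a joint would pass 70% of its speed; a pose out of reach is approached as far as the arm can. A call is refused whole if a number of a shift passes 1 or a number of a turn 1, either way. A call with a gripper value outside its range is refused whole. The fingers move at their own pace and stop on an object; "force" is the grip in N (left out, the last holds). Time passes only in rows, so rows that do not move let the fingers close, or fill a call up. It gives the time, the measured TCP pose, the force, the opening and the grip force at its end, in the units of the state.
- monitor.get_state(): the state, without advancing time (a new reading comes with each control period).
- eyes.grab_frame(name): name is "scene" or "top" or "wrist"; returns the picture (420x560x3 uint8, red, green, blue); there is no depth.
- eyes.calibration(name): a dict with "fx", "fy", "cx", "cy" (pixels), "world_from_camera" (4x4, takes a point from camera to world coordinates); the wrist camera has in their place "mount" (4x4, takes a point from camera to tool coordinates, whose origin is the TCP and whose axes are the flange's). Camera axes: x right, y down, z forward; pixel columns grow to the right and rows downward; lengths in m; the calibration is good to about 2 mm. A picture is of the moment at which its call begins: read the wrist's pose just before it. calibration takes no time and is no camera call.
- arm.close_job(): hands the job in; it is judged then, once.
Trained networks look in the newest picture that a camera, given by its name, has taken for a name from the list of things; names that differ only in an ending like _2 or _b are one class to them, and where a whole thing is asked for, a point or a joint stands for the part that bears it (a point fixed in the world has none). Each returns a list of dicts, best first, with "p" (0 to 1); they miss things now and then, are a little off and sometimes report something else, mostly with a low value. They report only what shows in the picture. A call takes as long as a camera call. They do not tell look-alikes from the thing itself.
- finder.look_for(camera, query): "point" ([x, y, z] in m, in world coordinates, good to about 4 mm: the middle of the surface that is visible of it).
- finder.spot_point(camera, query): "point" ([x, y, z] in m, in world coordinates, good to about 4 mm: a listed point, or the origin of a listed thing).
The state is a dict: "t": time; "q": joint angles; "qd": joint speeds; "joint_torque": joint torques, N m; "position": TCP position; "orientation": TCP orientation; "force": force on the tool from outside, world axes, zero at the start; "torque": the same for the moment, N m; "finger_gap": finger opening in m; "grip_force": force on a finger pad.
Only numpy, scipy, OpenCV 4.12 (cv2) and the standard library are available. Lean on these libraries where they do the work, as an engineer would, in place of code of your own. Each camera call takes 0.05 s, during which the arm holds its last target. There are 200 camera calls.

### The job

Crank the vise shut so that its sliding jaw clamps the aluminium carrier firmly against the fixed jaw, then peel the stuck plastic tray out of the clamped carrier by its upright fin: lift the fin's corner first, while the opposite corner still rests on the carrier, and then the whole tray. Carry it to the upward-looking code reader and finish while still holding it there, still and level, its middle above the window and its underside about 8 cm above the glass; leave the carrier clamped in the vise and do not disturb the other things on the bench.

Things in the scene. Friction and masses are not known exactly. Their poses are not given: they have to be found in the camera images.
- vise: Steel vise, fixed; origin on the bench under the clamped carrier's centre, z up. Bed top at z 16 mm, x -65..65, y -105..75. Fixed jaw y 40..65 (gripping face y 40) and sliding jaw: 110 long in x, tops at z 42; 5 mm tongues on their faces (z 28..33) enter the carrier's grooves. Past the sliding jaw, y -169..-107, a grey gear housing (62 x 62, top z 62) bears the crank.
- jaw: Sliding jaw, 110 x 25 x 26 mm steel block, slides in the vise's +y as the crank turns clockwise; origin at the foot of its gripping face: y = -58 mm in the vise frame fully open, y = -40 when the carrier is clamped square.
- crank (a joint): Crank angle, rad: 0 fully open, grows clockwise seen from above (closing), end stop at 3.0. 1 rad moves the jaw 8 mm; the carrier is clamped at about 2.25. Starts at 0 to 0.5. Friction 3 N at the knob; it stays where it is left and the jaw keeps its grip; 10 N at the knob clamps well.
- crank_axis (a point): Point on the crank's vertical axis, at the top of the crank arm, 75 mm above the bench (vise x = 0, y = -138 mm).
- crank_knob (a point): Middle of the crank's upright black grip: a free-spinning cylinder 16 mm across, 38 mm tall, standing 50 mm from the crank axis on top of the arm. This point is 94 mm above the bench, the grip's top at 113, the arm's top at 75.
- carrier: Aluminium block 100 (x) x 80 (y) x 36 mm, 0.6 kg, loose on the vise bed between the open jaws; origin under its centre, axes as the vise's (0.04 rad off until clamped). Grooves along both y sides. In its pocket (84 x 64, 15 deep) four sprung rubber pads grip the tray: a straight pull takes 12 to 17 N, a corner lift less; unclamped, the carrier comes up too.
- tray: Grey formed plastic tray, 90 g, stuck in the carrier's pocket; origin under its centre, z up, axes as the carrier's; starts 22 mm above the carrier's underside (38 above the bench). Well 78 (x) x 58 (y) x 14 mm deep, four cells, a code on its underside; flange 104 x 84, z 14..17 (rim bead to 20), rests on the carrier's top. An ear at its +x +y corner carries an upright fin.
- tray_fin (a point): Middle of the fin's top edge. The fin is a plate 26 mm long, 10 thick, 30 tall (tray z 17..47), 74 mm from the tray's centre on the diagonal to the +x +y corner (0.675 rad from the tray's x to its y); its length lies along that diagonal, so it is pinched across it, from above.
- tray_far_corner (a point): The tray's corner diagonally across from the fin, on the flange's underside (tray x = -50, y = -40, z = 14 mm), where it rests on the carrier's top edge and about which the tray tilts when the fin is lifted.
- reader: Code reader looking straight up, fixed: black box 100 x 100 mm, 50 high, grey top with a square glass window; origin under its centre. It stands left or right of the vise.
- reader_window (a point): Centre of the reader's 62 mm glass window, 50 mm above the bench.
- tape: Bystander: roll of tape 110 mm across, 24 high, lying on the side of the vise where the reader is not; origin under its centre.
- plate_a: Bystander: dark red fixture plate 85 x 60 x 8 mm with two slots and a screw head; origin under its centre.
- plate_b: Bystander: another such plate.
- screwdriver: Bystander: screwdriver lying beyond the vise; origin under its middle.
- cleaner: Bystander: small bottle, 52 mm across, 100 high; origin under its centre.
- screw_pot: Bystander: small steel bowl, 68 mm across, 45 high; origin under its centre.
- psu: Bystander: white power supply, 110 x 65 x 50 mm; origin under its centre.
Mind the look-alikes: they are no part of the job. What is shaped like the tray but pink is not meant.

How it is judged:
By the outcome, as a careful person would: the job done as asked, in the order asked, and still so for the second after the job is handed in, while the arm keeps its last pose, push and grip.
It also fails if it takes over 61 s, if anything falls off the work surface, if the arm or the gripper's body presses on something with over 40 N, if the wrist force passes 120 N, or if a joint passes its speed limit or range.

## Working session

There is one attempt and no reset: what is moved stays moved. The work goes in short steps, Python scripts to look and compute and a tool call to move; the robot and the scene stay as the last step left them, time stands still between calls to the robot, and variables do not carry over. Pictures are saved under pics/ and viewed, at most 10 in all, crops included, and the job is handed in when it is done.

Besides the shell and the picture viewer there is one more tool, called by a JSON object that holds its "op" and its "data". send_rows: Moves the arm, as the interface text tells. Its arguments: {"type":"object","properties":{"increments":{"type":"string"},"force":{"type":"number"}},"required":["increments"]}

```bash
ls; mkdir -p pics
python3 - <<'E'
from cell import monitor, eyes, arm, finder
import cv2,numpy as np
s=monitor.get_state();print(s['t'],s['position'],s['orientation'],s['finger_gap'])
for c in ['scene','top']:
    im=eyes.grab_frame(c);cv2.imwrite(f'pics/{c}0.png',im[:,:,::-1])
    for q in ['vise','crank_axis','crank_knob','carrier','tray','tray_fin','tray_far_corner','reader_window','tape']+(['jaw','psu','cleaner','screw_pot','screwdriver','plate_a'] if c=='top' else []):
        r=finder.spot_point(c,q);print(c,q,[(np.round(d['point'],3).tolist(),round(d['p'],2)) for d in r[:3]])
print(monitor.get_state()['t'],eyes.calibration('wrist'))
E
```

```text
pics
0.0 [0.19303549 0.62022257 0.23064093] [-1.16990314e-04  1.50308993e-01  9.88638870e-01 -6.15243887e-04] 0.08554014939994839
scene vise [([0.515, 0.096, -0.0], 0.7)]
scene crank_axis [([0.48, -0.036, 0.071], 0.54)]
scene crank_knob [([0.517, -0.067, 0.093], 0.59)]
scene carrier [([0.507, 0.087, 0.015], 0.67)]
scene tray [([0.277, 0.361, 0.001], 0.8), ([0.487, -0.313, -0.002], 0.64), ([0.51, 0.083, 0.042], 0.6)]
scene tray_fin [([0.353, 0.335, 0.046], 0.64), ([0.579, 0.116, 0.081], 0.62)]
scene tray_far_corner [([0.222, 0.383, 0.015], 0.9), ([0.452, 0.063, 0.053], 0.58), ([0.355, 0.175, -0.002], 0.26)]
scene reader_window [([0.492, -0.31, 0.049], 0.65)]
scene tape [([0.491, 0.347, -0.001], 0.8), ([0.707, -0.365, 0.004], 0.52)]
top vise [([0.516, 0.093, 0.004], 0.71)]
top crank_axis [([0.477, -0.04, 0.073], 0.53)]
top crank_knob [([0.517, -0.074, 0.096], 0.57), ([0.648, 0.386, 0.002], 0.56)]
top carrier []
top tray [([0.505, 0.084, 0.037], 0.94), ([0.284, 0.363, 0.0], 0.85), ([0.477, -0.04, 0.072], 0.57)]
top tray_fin [([0.352, 0.335, 0.042], 0.75), ([0.574, 0.118, 0.088], 0.67)]

[... 319 characters left out ...]
p cleaner [([0.742, 0.273, -0.005], 0.69)]
top screw_pot [([0.648, 0.38, -0.002], 0.66)]
top screwdriver [([0.752, 0.042, -0.0], 0.59)]
top plate_a [([0.343, -0.187, -0.001], 0.8), ([0.353, 0.172, -0.0], 0.75), ([0.477, -0.038, 0.076], 0.21)]
1.3 {'fx': 337.4804309919951, 'fy': 337.4804309919951, 'cx': 283.38387805951146, 'cy': 210.56279822925367, 'mount': array([[ 5.88889209e-04, -9.54202507e-01, -2.99160875e-01,
         7.60305503e-02],
       [ 9.99999759e-01,  4.51611842e-04,  5.28009936e-04,
         1.31825477e-03],
       [-3.68723811e-04, -2.99161114e-01,  9.54202542e-01,
        -1.42640177e-01],
       [ 0.00000000e+00,  0.00000000e+00,  0.00000000e+00,
         1.00000000e+00]])}
```

View pics/top0.png

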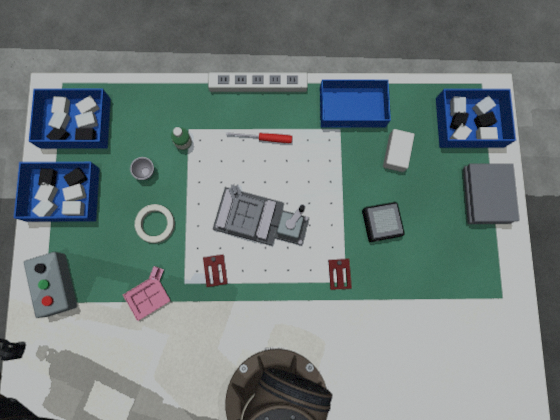

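View pics/scene0.png

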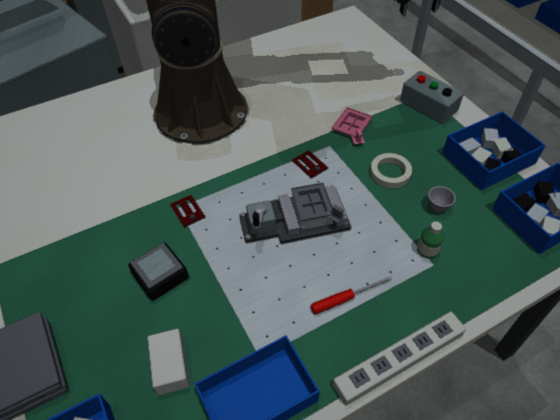

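Top view: vise at (245,215), crank knob at (301,208) with its axis at (290,225), reader at (383,222) to the right, tape at (154,223) to the left. The pink look-alike is at (147,298). The vise yaw is about -0.27 rad, so I turn the tool to the fin's pinch direction, which also suits the crank's final push.

{"op": "send_rows", "data": {"increments": "0 0 -1 -0.4 -1 0 1;0 0 -1 -0.4 -1 0 1;0 0 -1 -0.4 -1 0 1;0 0 -1 -0.4 -1 0 1;0 0 -1 -0.4 -1 0 1;0 0 -1 -0.4 -1 0 1;0 0 -1 -0.4 -1 0 1;0 0 -1 -0.4 -1 0 1"}}

```text
t: 1.97
position: [0.2724, 0.4236, 0.2315]
orientation: [0.0, -0.199, 0.98, 0.0]
force: [0.5, 0.4, 0.6]
finger_gap: 0.0852
grip_force: 0.0
```

```bash
cat > h.py <<'E'
from cell import monitor, eyes, arm, finder
import numpy as np, cv2
from scipy.spatial.transform import Rotation as R
def st():
    s=monitor.get_state(); q=s['orientation']; M=R.from_quat([q[1],q[2],q[3],q[0]]).as_matrix()
    return s,np.array(s['position']),M
def to(target,show=True):
    s,p,M=st(); d=M.T@(np.array(target)-p)/0.025
    print('t',round(s['t'],2),'pos',p.round(4),'yaw_y',round(np.arctan2(M[1,1],M[0,1]),3),'tilt',(M[:,2]).round(3),'units',d.round(2),'F',np.round(s['force'],1),'gap',round(s['finger_gap'],4),'gf',round(s['grip_force'],1))
E
python3 -c "
from h import *
to([.517,-.071,.2])"
```

```text
t 1.97 pos [0.2724 0.4236 0.2315] yaw_y 1.972 tilt [ 0.  0. -1.] units [ -1.28 -22.03   1.26] F [0.5 0.4 0.6] gap 0.0852 gf 0.0
```

{"op": "send_rows", "data": {"increments": "0 0 0 -0.1 -1 0 1;0 0 0 -0.1 -1 0 1;0 0 0 -0.1 -1 0 1;0 0 0 -0.1 -1 0 1;0 0 0 -0.1 -1 0 1;0 0 0 -0.1 -1 0 1;0 0 0 -0.1 -1 0 1;0 0 0 -0.1 -1 0 1"}}

```text
t: 2.63
position: [0.3684, 0.247, 0.2315]
orientation: [0.0, -0.197, 0.98, 0.0]
force: [-0.1, 0.5, 0.1]
finger_gap: 0.0857
grip_force: 0.0
```

{"op": "send_rows", "data": {"increments": "0 0 0 0 -1 0 1;0 0 0 0 -1 0 1;0 0 0 0 -1 0 1;0 0 0 0 -1 0 1;0 0 0 0 -1 0 0.8;0 0 0 0 -1 0 0.7;0 0 0 0 0 0 0.6;0 0 0 0 0 0 0.6"}}

```text
t: 3.3
position: [0.4263, 0.1088, 0.2314]
orientation: [0.0, -0.196, 0.981, 0.0]
force: [0.5, 0.7, 0.2]
finger_gap: 0.0515
grip_force: 0.0
```

Run:
```python
from h import *
to([.517,-.071,.2])
im=eyes.grab_frame('wrist');cv2.imwrite('pics/w1.png',im[:,:,::-1])
for q in ['crank_knob','crank_axis','tray_fin','tray_far_corner','vise','jaw','tray','carrier']:
    r=finder.spot_point('wrist',q);print(q,[(np.round(d['point'],3).tolist(),round(d['p'],2)) for d in r[:3]])
```

```text
t 3.3 pos [0.4263 0.1088 0.2314] yaw_y 1.965 tilt [ 0.  0. -1.] units [-0.59 -8.04  1.26] F [0.5 0.7 0.2] gap 0.0515 gf 0.0
crank_knob [([0.519, -0.071, 0.099], 0.96)]
crank_axis [([0.48, -0.036, 0.074], 0.98), ([0.452, 0.066, 0.051], 0.18)]
tray_fin [([0.351, 0.332, 0.049], 0.73), ([0.573, 0.115, 0.087], 0.62)]
tray_far_corner [([0.455, 0.064, 0.051], 0.56), ([0.516, -0.069, 0.099], 0.39)]
vise []
jaw [([0.506, 0.034, 0.014], 0.71)]
tray [([0.282, 0.361, -0.001], 0.95), ([0.508, 0.082, 0.039], 0.88)]
carrier []
```

View pics/w1.png

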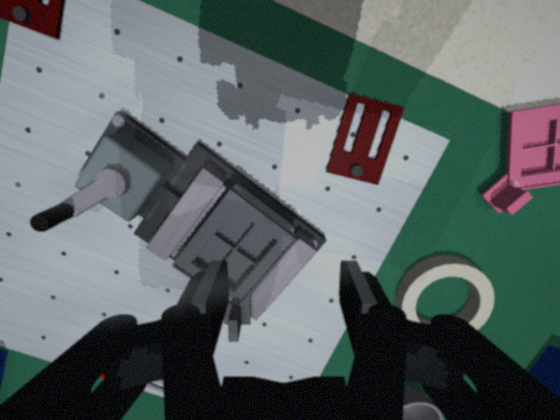

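Wrist view: knob at (52,217), crank axis at (116,180), tray fin near (234,320). This agrees with the networks. I go over the knob, then down.

{"op": "send_rows", "data": {"increments": "0 0 0 -0.1 -1 0 0.6;0 0 0 -0.1 -1 0 0.6;0 0 0 -0.1 -1 0 0.6;0 0 0 -0.1 -1 0 0.6;0 0 0 -0.1 -1 0.3 0.6;0 0 0 -0.1 -1 0.3 0.6;0 0 0 0 -1 0.3 0.6;0 0 0 0 -1 0.3 0.6"}}

```text
t: 4.42
position: [0.5174, -0.0699, 0.2009]
orientation: [0.0, -0.197, 0.98, -0.0]
force: [0.7, -0.3, 0.5]
finger_gap: 0.0514
grip_force: 0.0
```

Run:
```python
from h import *
to([.517,-.071,.085])
im=eyes.grab_frame('wrist')
for q in ['crank_knob','crank_axis']:
    r=finder.spot_point('wrist',q);print(q,[(np.round(d['point'],3).tolist(),round(d['p'],2)) for d in r[:3]])
```

```text
t 4.42 pos [ 0.5174 -0.0699  0.2009] yaw_y 1.967 tilt [ 0.  0. -1.] units [ 0.03 -0.03  4.64] F [ 0.7 -0.3  0.5] gap 0.0514 gf 0.0
crank_knob [([0.517, -0.073, 0.095], 0.7), ([0.478, -0.038, 0.076], 0.63)]
crank_axis [([0.477, -0.039, 0.072], 0.71)]
```

{"op": "send_rows", "data": {"increments": "0 0 0 0 -0.06 0.9 0.6;0 0 0 0 0 0.9 0.6;0 0 0 0 0 0.9 0.6;0 0 0 0 0 0.8 0.6;0 0 0 0 0 0.6 0.6;0 0 0 0 0 0.4 0.5;0 0 0 0 0 0 0.2;0 0 0 0 0 0 0", "force": 40}}

```text
t: 5.23
position: [0.5174, -0.0698, 0.089]
orientation: [-0.0, -0.197, 0.98, 0.0]
force: [-0.2, 0.2, -0.1]
finger_gap: 0.0197
grip_force: 0.0
```

{"op": "send_rows", "data": {"increments": "0 0 0 0 0 0 0;0 0 0 0 0 0 0;0 0 0 0 0 0 0;0 0 0 0 0 0 0;0 0 0 0 0 0 0;0 0 0 0 0 0 0;0 0 0 0 0 0 0;0 0 0 0 0 0 0"}}

```text
t: 5.9
position: [0.5182, -0.0705, 0.0893]
orientation: [0.001, -0.197, 0.98, -0.0]
force: [5.4, -0.1, 5.8]
finger_gap: 0.0143
grip_force: 40.9
```

Run:
```python
from h import *
to([.517,-.071,.085])
s,p,M=st()
A=np.array([.478,-.038]); a0=np.arctan2(*(p[:2]-A)[::-1]); print('r',np.linalg.norm(p[:2]-A),a0)
# arc shifts in tool units, 0.1rad per row
th=np.r_[0,np.arange(.1,2.21,.1)]
P=np.c_[A[0]+.05*np.cos(a0-th),A[1]+.05*np.sin(a0-th),np.full(len(th),p[2])]
P[0]=p
D=(np.diff(P,axis=0)@M)/.025
for t,d in zip(th[1:],D): print(round(t,2),d.round(2))
```

```text
t 5.9 pos [ 0.5182 -0.0705  0.0893] yaw_y 1.967 tilt [ 0.001 -0.    -1.   ] units [ 0.05 -0.    0.17] F [ 5.4 -0.1  5.8] gap 0.0143 gf 40.9
r 0.0516671605853966 -0.680204887272481
0.1 [ 0.21 -0.03 -0.  ]
0.2 [ 0.19 -0.07 -0.  ]
0.3 [ 0.19 -0.05 -0.  ]
0.4 [ 0.2  -0.03 -0.  ]
0.5 [ 0.2  -0.01 -0.  ]
0.6 [ 0.2   0.01 -0.  ]
0.7 [ 0.2   0.03 -0.  ]
0.8 [ 0.19  0.05 -0.  ]
0.9 [ 0.19  0.07 -0.  ]
1.0 [ 0.18  0.09 -0.  ]
1.1 [ 0.17  0.11 -0.  ]
1.2 [ 0.16  0.12 -0.  ]
1.3 [ 0.15  0.14 -0.  ]
1.4 [ 0.13  0.15 -0.  ]
1.5 [ 0.12  0.16 -0.  ]
1.6 [ 0.1   0.17 -0.  ]
1.7 [ 0.08  0.18 -0.  ]
1.8 [ 0.06  0.19 -0.  ]
1.9 [ 0.04  0.2  -0.  ]
2.0 [ 0.02  0.2  -0.  ]
2.1 [ 0.   0.2 -0. ]
2.2 [-0.02  0.2  -0.  ]
```

{"op": "send_rows", "data": {"increments": "0 0 0 0.2 -0.05 0 0;0 0 0 0.2 -0.06 0 0;0 0 0 0.19 -0.05 0 0;0 0 0 0.2 -0.03 0 0;0 0 0 0.2 -0.01 0 0;0 0 0 0.2 0.01 0 0;0 0 0 0.2 0.03 0 0;0 0 0 0.19 0.05 0 0"}}

```text
t: 6.57
position: [0.4837, -0.0897, 0.0894]
orientation: [0.001, -0.197, 0.98, -0.001]
force: [6.7, -16.3, 3.2]
finger_gap: 0.0146
grip_force: 40.8
```

```bash
cat >> h.py <<'E'
def crank(A=(.478,-.038)):
    s,p,M=st(); r=p[:2]-np.array(A); a=np.arctan2(r[1],r[0]); t=np.array([np.sin(a),-np.cos(a)]); f=np.array(s['force'])[:2]
    print('r',np.linalg.norm(r).round(4),'ang',a.round(3),'Ftan',(f@t).round(1),'Frad',(f@r/np.linalg.norm(r)).round(1))
E
python3 -c "
from h import *
to([.478,-.038,.089]);crank()"
```

```text
t 6.57 pos [ 0.4837 -0.0897  0.0894] yaw_y 1.967 tilt [ 0.003 -0.002 -1.   ] units [-0.59  2.    0.01] F [  6.7 -16.3   3.2] gap 0.0146 gf 40.8
r 0.0521 ang -1.461 Ftan -4.9 Frad 16.9
```

{"op": "send_rows", "data": {"increments": "0 0 0 0.19 0 0 0;0 0 0 0.18 0.04 0 0;0 0 0 0.17 0.09 0 0;0 0 0 0.16 0.12 0 0;0 0 0 0.15 0.14 0 0;0 0 0 0 0 0 0;0 0 0 0 0 0 0;0 0 0 0 0 0 0"}}

```text
t: 7.23
position: [0.4581, -0.0867, 0.089]
orientation: [-0.0, -0.197, 0.98, 0.0]
force: [0.3, 9.0, 11.9]
finger_gap: 0.0144
grip_force: 41.5
```

```bash
python3 -c "
from h import *
to([.478,-.038,.089]);crank();crank((.478,-.040))"
```

```text
t 7.23 pos [ 0.4581 -0.0867  0.089 ] yaw_y 1.967 tilt [-0.001  0.001 -1.   ] units [-1.49  1.49  0.  ] F [ 0.3  9.  11.9] gap 0.0144 gf 41.5
r 0.0526 ang -1.96 Ftan 3.1 Frad -8.4
r 0.0507 ang -1.975 Ftan 3.3 Frad -8.4
```

{"op": "send_rows", "data": {"increments": "0 0 0 0.12 0.17 0 0;0 0 0 0.12 0.17 0 0;0 0 0 0.11 0.17 0 0;0 0 0 0.09 0.18 0 0;0 0 0 0 0 0 0;0 0 0 0 0 0 0;0 0 0 0 0 0 0;0 0 0 0 0 0 0"}}

```text
t: 7.9
position: [0.4419, -0.0752, 0.0891]
orientation: [0.0, -0.197, 0.98, 0.0]
force: [2.4, 8.2, 10.4]
finger_gap: 0.0147
grip_force: 41.3
```

```bash
python3 -c "
from h import *
from scipy.optimize import least_squares as L
to([.478,-.039,.089]);crank((.478,-.039))
P=np.array([[.5182,-.0705],[.4837,-.0897],[.4581,-.0867],st()[1][:2]])
print(L(lambda c:np.hypot(*(P-c).T)-.05,[.478,-.038]).x)"
```

```text
t 7.9 pos [ 0.4419 -0.0752  0.0891] yaw_y 1.967 tilt [ 0.  0. -1.] units [-1.89  0.78  0.  ] F [ 2.4  8.2 10.4] gap 0.0147 gf 41.3
r 0.0512 ang -2.355 Ftan 4.1 Frad -7.5
[ 0.47788848 -0.04048987]
```

{"op": "send_rows", "data": {"increments": "0 0 0 0.05 0.19 0 0;0 0 0 0.05 0.19 0 0;0 0 0 0 0 0 0;0 0 0 0 0 0 0;0 0 0 0 0 0 0;0 0 0 0 0 0 0;0 0 0 0 0 0 0;0 0 0 0 0 0 0"}}

```text
t: 8.57
position: [0.4359, -0.0676, 0.0891]
orientation: [0.0, -0.197, 0.98, 0.0]
force: [2.8, 5.3, 8.6]
finger_gap: 0.0143
grip_force: 41.3
```

```bash
python3 -c "
from h import *
to([.478,-.04,.089]);crank((.478,-.040))"
```

```text
t 8.57 pos [ 0.4359 -0.0676  0.0891] yaw_y 1.967 tilt [ 0.  0. -1.] units [-1.98  0.37  0.  ] F [2.8 5.3 8.6] gap 0.0143 gf 41.3
r 0.0504 ang -2.562 Ftan 2.9 Frad -5.3
```

{"op": "send_rows", "data": {"increments": "0 0 0 0.02 0.2 0 0;0 0 0 0 0 0 0;0 0 0 0 0 0 0;0 0 0 0 0 0 0;0 0 0 0.01 0.2 0 0;0 0 0 0 0 0 0;0 0 0 0 0 0 0;0 0 0 0 0 0 0"}}

```text
t: 9.23
position: [0.4314, -0.0587, 0.0891]
orientation: [0.0, -0.197, 0.98, 0.0]
force: [2.7, 3.9, 8.4]
finger_gap: 0.0144
grip_force: 41.3
```

```bash
python3 -c "
from h import *
to([.478,-.04,.089]);crank((.478,-.040))
eyes.grab_frame('top')
for q in ['jaw','carrier','vise','tray','crank_knob']:
    r=finder.spot_point('top',q);print(q,[(np.round(d['point'],3).tolist(),round(d['p'],2)) for d in r[:2]])
"
```

```text
t 9.23 pos [ 0.4314 -0.0587  0.0891] yaw_y 1.967 tilt [ 0.  0. -1.] units [-2.01 -0.03  0.  ] F [2.7 3.9 8.4] gap 0.0144 gf 41.3
r 0.0502 ang -2.759 Ftan 2.6 Frad -3.9
jaw [([0.506, 0.052, 0.016], 0.59)]
carrier []
vise [([0.518, 0.094, 0.002], 0.95)]
tray [([0.507, 0.091, 0.038], 0.96)]
crank_knob []
```

{"op": "send_rows", "data": {"increments": "0 0 0 -0.01 0.2 0 0;0 0 0 0 0 0 0;0 0 0 0 0 0 0;0 0 0 0 0 0 0;0 0 0 0 0 0 0;0 0 0 0 0 0 0;0 0 0 0 0 0 0;0 0 0 0 0 0 0"}}

```text
t: 10.2
position: [0.4303, -0.0549, 0.0892]
orientation: [0.001, -0.197, 0.98, -0.001]
force: [3.1, -10.9, 6.2]
finger_gap: 0.0146
grip_force: 41.4
```

{"op": "send_rows", "data": {"increments": "0 0 0 -0.02 0.2 0 0;0 0 0 0 0 0 0;0 0 0 0 0 0 0;0 0 0 0 0 0 0;0 0 0 0 0 0 0;0 0 0 0 0 0 0;0 0 0 0 0 0 0;0 0 0 0 0 0 0"}}

```text
t: 10.87
position: [0.4298, -0.0517, 0.0893]
orientation: [0.001, -0.197, 0.98, -0.002]
force: [2.6, -38.1, 3.4]
finger_gap: 0.0143
grip_force: 42.2
```

```bash
python3 -c "
from h import *
to([.478,-.04,.089]);crank((.478,-.040))"
```

```text
t 10.87 pos [ 0.4298 -0.0517  0.0893] yaw_y 1.968 tilt [ 0.003 -0.003 -1.   ] units [-1.96 -0.31  0.02] F [  2.6 -38.1   3.4] gap 0.0143 gf 42.2
r 0.0496 ang -2.903 Ftan -37.6 Frad 6.4
```

The crank has hit the clamp with about 38 N of tangential reaction. I ease off, release and rise.

{"op": "send_rows", "data": {"increments": "0 0 0 0 -0.1 0 0;0 0 0 0 -0.1 0 0;0 0 0 0 0 0 0.5;0 0 0 0 0 0 0.5;0 0 0 0 0 0 0.5;0 0 0 0 0 0 0.5;0 0 0 0 0 -0.5 0.5;0 0 0 0 0 -0.8 0.5"}}

```text
t: 11.53
position: [0.4286, -0.0536, 0.1203]
orientation: [-0.002, -0.197, 0.98, 0.001]
force: [-0.0, -1.1, -0.8]
finger_gap: 0.0428
grip_force: 0.0
```

{"op": "send_rows", "data": {"increments": "0 0 0 0 0 -1 0.5;0 0 0 0 0 -1 0.5;0 0 0 0 0.3 -1 0.5;0 0 0 0.3 1 -0.5 0.5;0 0 0 0.3 1 0 0.5;0 0 0 0 0 0 0.5;0 0 0 0 0 0 0.5;0 0 0 0 0 0 0.5"}}

```text
t: 12.2
position: [0.3943, -0.0067, 0.2088]
orientation: [0.0, -0.197, 0.98, -0.0]
force: [-0.1, 0.0, -0.2]
finger_gap: 0.0429
grip_force: 0.0
```

Run:
```python
from h import *
to([.575,.118,.2])
for c in ['wrist','top']:
    im=eyes.grab_frame(c)
    if c=='wrist': cv2.imwrite('pics/w2.png',im[:,:,::-1])
    for q in ['tray_fin','tray_far_corner','tray','jaw','crank_knob','crank_axis','carrier','reader_window']:
        r=finder.spot_point(c,q);print(c,q,[(np.round(d['point'],3).tolist(),round(d['p'],2)) for d in r[:3]])
```

```text
t 12.2 pos [ 0.3943 -0.0067  0.2088] yaw_y 1.968 tilt [ 0. -0. -1.] units [-8.59  1.8   0.35] F [-0.1  0.  -0.2] gap 0.0429 gf 0.0
wrist tray_fin []
wrist tray_far_corner [([0.456, 0.07, 0.049], 0.75)]
wrist tray [([0.514, 0.092, 0.035], 0.71)]
wrist jaw [([0.51, 0.052, 0.012], 0.95)]
wrist crank_knob [([0.431, -0.056, 0.099], 0.69)]
wrist crank_axis [([0.478, -0.037, 0.073], 0.86)]
wrist carrier []
wrist reader_window []
top tray_fin [([0.351, 0.336, 0.045], 0.96), ([0.576, 0.126, 0.087], 0.92)]
top tray_far_corner [([0.45, 0.067, 0.05], 0.98), ([0.225, 0.382, 0.018], 0.78), ([0.7, -0.366, -0.0], 0.19)]
top tray [([0.508, 0.093, 0.037], 0.73), ([0.344, -0.191, 0.001], 0.39)]
top jaw []
top crank_knob [([0.743, 0.274, -0.004], 0.56)]
top crank_axis []
top carrier []
top reader_window [([0.49, -0.314, 0.049], 0.96)]
```

View pics/w2.png

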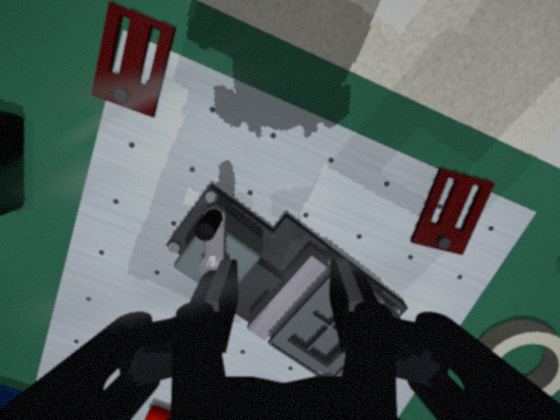

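The crank now points across at (208,222), the jaw bar is against the carrier at (290,292), and the tray is square in it. I go over the fin.

{"op": "send_rows", "data": {"increments": "0 0 0 -1 0.25 0 0.5;0 0 0 -1 0.25 0 0.5;0 0 0 -1 0.25 0 0.5;0 0 0 -1 0.25 0 0.5;0 0 0 -1 0.25 0 0.5;0 0 0 -1 0.25 0 0.5;0 0 0 -1 0.25 0 0.5;0 0 0 -1 0.2 0 0.5"}}

```text
t: 13.77
position: [0.5606, 0.1164, 0.2086]
orientation: [-0.0, -0.197, 0.98, 0.0]
force: [0.5, -0.6, -0.2]
finger_gap: 0.0427
grip_force: 0.0
```

{"op": "send_rows", "data": {"increments": "0 0 0 -0.8 0 0.5 0.5;0 0 0 0 0 0.5 0.5;0 0 0 0 0 0.5 0.5;0 0 0 0 0 0 0.5;0 0 0 0 0 0 0.5;0 0 0 0 0 0 0.5;0 0 0 0 0 0 0.5;0 0 0 0 0 0 0.5"}}

```text
t: 14.43
position: [0.5786, 0.1231, 0.1722]
orientation: [0.001, -0.197, 0.98, -0.0]
force: [-0.9, -0.5, 0.3]
finger_gap: 0.0427
grip_force: 0.0
```

Run:
```python
from h import *
to([.578,.123,.07])
im=eyes.grab_frame('wrist');cv2.imwrite('pics/w3.png',im[:,:,::-1])
for q in ['tray_fin','tray_far_corner','tray']:
    r=finder.spot_point('wrist',q);print(q,[(np.round(d['point'],3).tolist(),round(d['p'],2)) for d in r[:3]])
s,p,M=st(); c=eyes.calibration('wrist'); T=np.eye(4);T[:3,:3]=M;T[:3,3]=p; W=np.linalg.inv(T@c['mount'])
for X in [(.578,.123,.085),tuple(p-[0,0,0]),(.578+.0119,.123+.005,.085),(.578-.0119,.123-.005,.085)]:
    v=W@np.r_[X,1]; print('px',X,(c['fx']*v[0]/v[2]+c['cx']).round(0),(c['fy']*v[1]/v[2]+c['cy']).round(0))
```

```text
t 14.43 pos [0.5786 0.1231 0.1722] yaw_y 1.967 tilt [ 0.001  0.    -1.   ] units [0.03 0.01 4.09] F [-0.9 -0.5  0.3] gap 0.0427 gf 0.0
tray_fin []
tray_far_corner [([0.454, 0.07, 0.05], 0.78)]
tray [([0.512, 0.092, 0.037], 0.93)]
px (0.578, 0.123, 0.085) 282.0 214.0
px (np.float64(0.5783933867901494), np.float64(0.12310126790404687), np.float64(0.1716896553331305)) 282.0 272.0
px (0.5899, 0.128, 0.085) 282.0 231.0
px (0.5660999999999999, 0.118, 0.085) 282.0 197.0
```

View pics/w3.png

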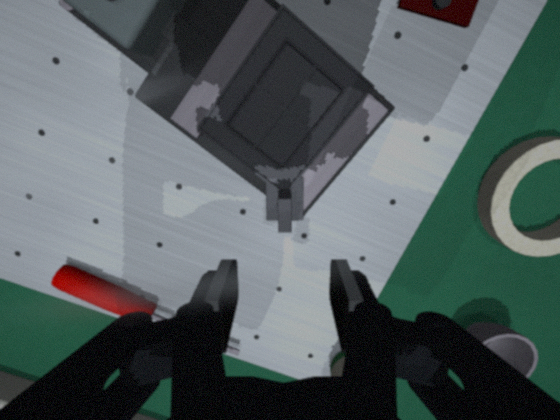

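The fin's top shows at (285,198–231), right where I predicted it and between the fingers. Descend and grip.

{"op": "send_rows", "data": {"increments": "0 0 0 0 0.04 0.8 0.5;0 0 0 0 0 0.8 0.5;0 0 0 0 0 0.8 0.5;0 0 0 0 0 0.7 0.5;0 0 0 0 0 0.6 0.5;0 0 0 0 0 0.5 0.5;0 0 0 0 0 0.2 0.5;0 0 0 0 0 0 0.5"}}

```text
t: 15.3
position: [0.5773, 0.1239, 0.0604]
orientation: [-0.001, -0.197, 0.98, 0.0]
force: [-0.9, -0.3, -0.2]
finger_gap: 0.0427
grip_force: 0.0
```

```bash
python3 -c "
from h import *
to([.578,.123,.0605])"
```

```text
t 15.3 pos [0.5773 0.1239 0.0604] yaw_y 1.967 tilt [-0.002 -0.    -1.   ] units [-0.01 -0.04 -0.01] F [-0.9 -0.3 -0.2] gap 0.0427 gf 0.0
```

{"op": "send_rows", "data": {"increments": "0 0 0 0 0 0 0;0 0 0 0 0 0 0;0 0 0 0 0 0 0;0 0 0 0 0 0 0;0 0 0 0 0 0 0;0 0 0 0 0 0 0;0 0 0 0 0 0 0;0 0 0 0 0 0 0", "force": 80}}

```text
t: 15.97
position: [0.5785, 0.1241, 0.0624]
orientation: [0.001, -0.197, 0.98, -0.0]
force: [-0.4, -1.3, 4.3]
finger_gap: 0.0079
grip_force: 78.1
```

{"op": "send_rows", "data": {"increments": "0 0 0 0 0 0 0;0 0 0 0 0 0 0;0 0 0 0 0 0 0;0 0 0 0 0 0 0;0 -0.2 0 0.005 0 -0.1 0;0 -0.2 0 0.005 0 -0.1 0;0 -0.2 0 0.005 0 -0.1 0;0 -0.2 0 0.005 0 -0.1 0"}}

```text
t: 16.63
position: [0.5771, 0.1236, 0.0717]
orientation: [0.035, -0.197, 0.98, 0.007]
force: [1.4, -2.2, -5.4]
finger_gap: 0.0084
grip_force: 77.9
```

```bash
python3 -c "
from h import *
to([.578,.123,.0605])"
```

```text
t 16.63 pos [0.5771 0.1236 0.0717] yaw_y 1.967 tilt [ 0.066  0.028 -0.997] units [ 0.01 -0.04  0.45] F [ 1.4 -2.2 -5.4] gap 0.0084 gf 77.9
```

{"op": "send_rows", "data": {"increments": "0 -0.2 0 0.005 0 -0.1 0;0 -0.2 0 0.005 0 -0.1 0;0 -0.2 0 0.005 0 -0.1 0;0 -0.2 0 0.005 0 -0.1 0;0 -0.2 0 0.005 0 -0.1 0;0 -0.2 0 0.005 0 -0.1 0;0 -0.2 0 0.005 0 -0.1 0;0 -0.2 0 0.005 0 -0.1 0"}}

```text
t: 17.3
position: [0.5743, 0.1224, 0.0915]
orientation: [0.104, -0.196, 0.975, 0.021]
force: [1.9, 0.2, -0.6]
finger_gap: 0.0086
grip_force: 78.8
```

Run:
```python
from h import *
to([.578,.123,.0605])
im=eyes.grab_frame('wrist');im2=eyes.grab_frame('scene')
cv2.imwrite('pics/w4.png',np.hstack([im[::1,140:420],cv2.resize(im2[150:270,220:380],(480,360))[:, :].copy() if 0 else cv2.copyMakeBorder(cv2.resize(im2[150:270,220:380],(480,360)),0,60,0,0,0)])[:,:,::-1])
for c in ['scene','top']:
    if c=='top': eyes.grab_frame(c)
    for q in ['tray_far_corner','tray_fin']:
        print(c,q,[(np.round(d['point'],3).tolist(),round(d['p'],2)) for d in finder.spot_point(c,q)[:3]])
```

```text
t 17.3 pos [0.5743 0.1224 0.0915] yaw_y 1.967 tilt [ 0.194  0.081 -0.978] units [ 0.12 -0.04  1.24] F [ 1.9  0.2 -0.6] gap 0.0086 gf 78.8
scene tray_far_corner [([0.221, 0.382, 0.021], 0.96), ([0.571, 0.122, 0.11], 0.71), ([0.455, 0.069, 0.051], 0.58)]
scene tray_fin [([0.35, 0.336, 0.048], 0.74), ([0.571, 0.123, 0.109], 0.57), ([0.428, -0.053, 0.092], 0.45)]
top tray_far_corner []
top tray_fin [([0.344, -0.19, 0.002], 0.62)]
```

View pics/w4.png

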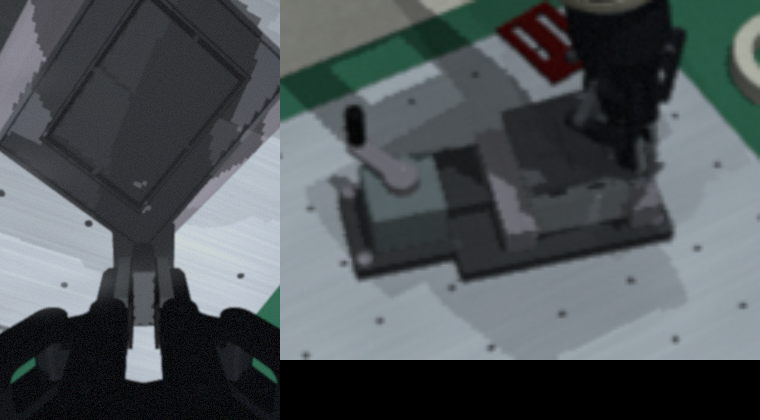

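The tray is tilted about its far corner (about 12°) and the carrier stays in the vise. Now the whole tray goes straight up.

{"op": "send_rows", "data": {"increments": "0 0 0 -0.04 0 -0.2 0;0 0 0 -0.04 0 -0.2 0;0 0 0 -0.04 0 -0.2 0;0 0 0 -0.04 0 -0.2 0;0 0 0 -0.06 0 -0.3 0;0 0 0 -0.06 0 -0.3 0;0 0 0 -0.08 0 -0.4 0;0 0 0 -0.1 0 -0.5 0"}}

```text
t: 18.32
position: [0.5729, 0.122, 0.1503]
orientation: [0.102, -0.196, 0.975, 0.021]
force: [-0.5, 0.0, -1.0]
finger_gap: 0.0086
grip_force: 78.8
```

{"op": "send_rows", "data": {"increments": "0 0 0 -0.1 0 -0.6 0;0 0.4 0 -0.1 0 -0.8 0;0 0.4 0 -0.1 0 -0.8 0;0 0.4 0 -0.1 0 -0.8 0;0 0.4 0 -0.1 0 -0.8 0;0 0.4 0 0 0 -0.5 0;0 0.4 0 0 0 -0.3 0;0 0 0 0 0 0 0"}}

```text
t: 18.98
position: [0.5707, 0.1207, 0.2679]
orientation: [0.001, -0.197, 0.98, -0.0]
force: [0.1, -0.6, -0.4]
finger_gap: 0.0084
grip_force: 78.8
```

Run:
```python
from h import *
to([.578,.123,.0605])
s,p,M=st()
im=eyes.grab_frame('wrist');im2=eyes.grab_frame('scene')
cv2.imwrite('pics/w5.png',np.hstack([im[:,100:420],cv2.copyMakeBorder(cv2.resize(im2[120:270,220:380],(448,420)),0,0,0,0,0)])[:,:,::-1])
for c in ['wrist','scene']:
    for q in ['tray','carrier','tray_far_corner','tray_fin']:
        print(c,q,[(np.round(d['point'],3).tolist(),round(d['p'],2)) for d in finder.spot_point(c,q)[:3]])
```

```text
t 18.98 pos [0.5707 0.1207 0.2679] yaw_y 1.967 tilt [ 0.002 -0.    -1.   ] units [-0.29 -0.02  8.3 ] F [ 0.1 -0.6 -0.4] gap 0.0084 gf 78.8
wrist tray [([0.506, 0.088, 0.242], 0.58)]
wrist carrier []
wrist tray_far_corner [([0.474, -0.038, 0.073], 0.35)]
wrist tray_fin [([0.566, 0.119, 0.293], 0.92)]
scene tray [([0.499, 0.09, 0.244], 0.93), ([0.278, 0.357, 0.002], 0.77)]
scene carrier []
scene tray_far_corner [([0.706, -0.366, 0.004], 0.71), ([0.446, 0.066, 0.257], 0.59), ([0.478, -0.038, 0.07], 0.43)]
scene tray_fin [([0.573, 0.122, 0.286], 0.66), ([0.355, 0.335, 0.048], 0.58), ([0.432, -0.053, 0.094], 0.45)]
```

View pics/w5.png

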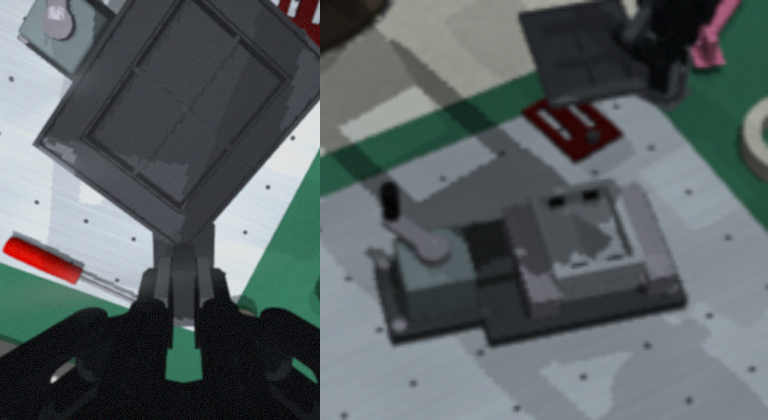

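The tray is out and level at z≈0.244, and the empty carrier is still clamped. Carry it to the reader.

{"op": "send_rows", "data": {"increments": "0 0 0 0.2 -0.4 0 0;0 0 0 0.4 -0.8 0 0;0 0 0 0.4 -0.9 0 0;0 0 0 0.4 -0.9 0 0;0 0 0 0.4 -0.9 0 0;0 0 0 0.4 -0.9 0 0;0 0 0 0.4 -0.9 0 0;0 0 0 0.4 -0.9 0 0"}}

```text
t: 20.15
position: [0.5632, -0.0626, 0.2653]
orientation: [0.0, -0.197, 0.98, -0.0]
force: [0.3, 0.7, -0.5]
finger_gap: 0.0081
grip_force: 78.8
```

{"op": "send_rows", "data": {"increments": "0 0 0 0.4 -0.9 0 0;0 0 0 0.4 -0.9 0 0;0 0 0 0.4 -0.9 0 0;0 0 0 0.4 -0.9 0 0;0 0 0 0.4 -0.9 0 0;0 0 0 0.4 -0.8 0.2 0;0 0 0 0.3 -0.6 0.3 0;0 0 0 0.2 -0.4 0.3 0"}}

```text
t: 20.82
position: [0.557, -0.2364, 0.245]
orientation: [0.0, -0.196, 0.981, -0.0]
force: [-0.1, 0.2, -1.7]
finger_gap: 0.008
grip_force: 78.8
```

Run:
```python
from h import *
s,p,M=st()
for c in ['wrist','top','scene']:
    im=eyes.grab_frame(c)
    if c=='wrist': W=im
    for q in ['tray','reader_window','tray_far_corner','tray_fin']:
        print(c,q,[(np.round(d['point'],3).tolist(),round(d['p'],2)) for d in finder.spot_point(c,q)[:3]])
to([.5573,-.2855,.1544])
c=eyes.calibration('wrist'); m=np.linalg.inv(c['mount'])
# tray in tool frame: origin, zero-tilt hypothesis
im=W[:,:,::-1].copy()
for tilt,col in [(0,(0,255,0)),(5,(0,0,255))]:
    a=0.675; f=np.array([.074*np.cos(a),.074*np.sin(a)])
    pts=[]
    for x,y in [(52,42),(-52,42),(-52,-42),(52,-42)]:
        v=np.array([x,y])/1e3-f
        al=v@[np.cos(a),np.sin(a)]; ac=v@[-np.sin(a),np.cos(a)]
        X=R.from_rotvec([0,np.radians(tilt),0]).apply([-al,ac,.0045-.0005])  # flange top ~z17 -> 7mm below tcp
        X[2]+=.0034-.0005
        k=m@np.r_[X,1]; pts.append((c['fx']*k[0]/k[2]+c['cx'],c['fy']*k[1]/k[2]+c['cy']))
    print(tilt,np.round(pts))
    cv2.polylines(im,[np.int32(pts)],True,col,1)
cv2.imwrite('pics/w6.png',im)
```

```text
wrist tray [([0.491, -0.268, 0.218], 0.72)]
wrist reader_window [([0.704, -0.367, -0.003], 0.26)]
wrist tray_far_corner []
wrist tray_fin [([0.553, -0.232, 0.273], 0.92)]
top tray [([0.283, 0.364, -0.002], 0.75)]
top reader_window []
top tray_far_corner [([0.222, 0.384, 0.018], 0.92)]
top tray_fin [([0.35, 0.335, 0.044], 0.95)]
scene tray [([0.488, -0.263, 0.223], 0.75), ([0.278, 0.36, -0.002], 0.6), ([0.646, 0.385, 0.002], 0.43)]
scene reader_window [([0.49, -0.311, 0.049], 0.72), ([0.507, 0.058, 0.016], 0.35)]
scene tray_far_corner [([0.432, -0.287, 0.238], 0.97), ([0.505, 0.057, 0.017], 0.74), ([0.225, 0.382, 0.017], 0.65)]
scene tray_fin [([0.35, 0.336, 0.048], 0.92), ([0.561, -0.231, 0.265], 0.78), ([0.491, -0.31, 0.048], 0.17)]
t 21.57 pos [ 0.5576 -0.2339  0.2454] yaw_y 1.967 tilt [ 0. -0. -1.] units [ 0.81 -1.9   3.64] F [ 0.   0.  -1.1] gap 0.0085 gf 78.7
0 [[282. 252.]
 [440.  71.]
 [280. -84.]
 [132. 142.]]
5 [[ 282.  252.]
 [ 449.   70.]
 [ 280. -103.]
 [ 127.  143.]]
```

View pics/w6.png

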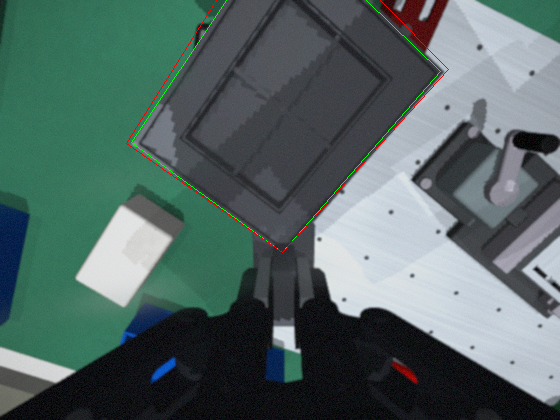

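The green zero-tilt overlay fits the flange corners at (138,142) and (440,70), so the tray is level in the grip. Final approach.

{"op": "send_rows", "data": {"increments": "0 0 0 0.1 -0.2 0.3 0;0 0 0 0.1 -0.3 0.5 0;0 0 0 0.1 -0.3 0.6 0;0 0 0 0.1 -0.3 0.6 0;0 0 0 0.1 -0.3 0.6 0;0 0 0 0.1 -0.2 0.5 0;0 0 0 0.1 -0.15 0.35 0;0 0 0 0.07 -0.1 0.2 0"}}

```text
t: 22.23
position: [0.5568, -0.2846, 0.1521]
orientation: [-0.001, -0.197, 0.98, 0.001]
force: [-0.8, 0.3, -0.6]
finger_gap: 0.0084
grip_force: 78.8
```

{"op": "send_rows", "data": {"increments": "0 0 0 0 0 0 0;0 0 0 0 0 0 0;0 0 0 0 0 0 0;0 0 0 0 0 0 0;0 0 0 0 0 0 0;0 0 0 0 0 0 0;0 0 0 0 0 0 0;0 0 0 0 0 0 0"}}

```text
t: 22.9
position: [0.5577, -0.2841, 0.1542]
orientation: [0.0, -0.197, 0.98, -0.0]
force: [-0.8, -0.3, 0.1]
finger_gap: 0.0081
grip_force: 78.8
```

Run:
```python
from h import *
to([.5576,-.284,.1544])
for c in ['scene','wrist','top']:
    im=eyes.grab_frame(c)
    if c=='scene': cv2.imwrite('pics/s7.png',cv2.resize(im[130:330,80:400],(768,480))[:,:,::-1])
    for q in ['tray','reader_window','tray_far_corner','tray_fin','jaw']:
        print(c,q,[(np.round(d['point'],3).tolist(),round(d['p'],2)) for d in finder.spot_point(c,q)[:3]])
```

```text
t 22.9 pos [ 0.5577 -0.2841  0.1542] yaw_y 1.967 tilt [ 0. -0. -1.] units [ 0.    0.01 -0.01] F [-0.8 -0.3  0.1] gap 0.0081 gf 78.8
scene tray [([0.487, -0.315, 0.133], 0.89), ([0.28, 0.359, -0.001], 0.58)]
scene reader_window [([0.491, -0.31, 0.046], 0.61)]
scene tray_far_corner [([0.431, -0.337, 0.148], 0.83), ([0.223, 0.38, 0.014], 0.72), ([0.428, -0.052, 0.094], 0.64)]
scene tray_fin [([0.564, -0.283, 0.173], 0.65), ([0.49, -0.318, 0.13], 0.61)]
scene jaw [([0.563, -0.282, 0.175], 0.73), ([0.507, 0.055, 0.017], 0.58), ([0.488, -0.309, 0.046], 0.5)]
wrist tray [([0.492, -0.319, 0.13], 0.75)]
wrist reader_window [([0.556, -0.284, 0.179], 0.21)]
wrist tray_far_corner []
wrist tray_fin [([0.557, -0.285, 0.178], 0.93)]
wrist jaw []
top tray [([0.283, 0.359, -0.001], 0.87)]
top reader_window [([0.491, 0.35, -0.002], 0.42)]
top tray_far_corner [([0.225, 0.384, 0.017], 0.69), ([0.744, 0.274, -0.001], 0.53)]
top tray_fin [([0.35, 0.339, 0.046], 0.85), ([0.649, 0.386, -0.002], 0.75)]
top jaw []
```

View pics/s7.png

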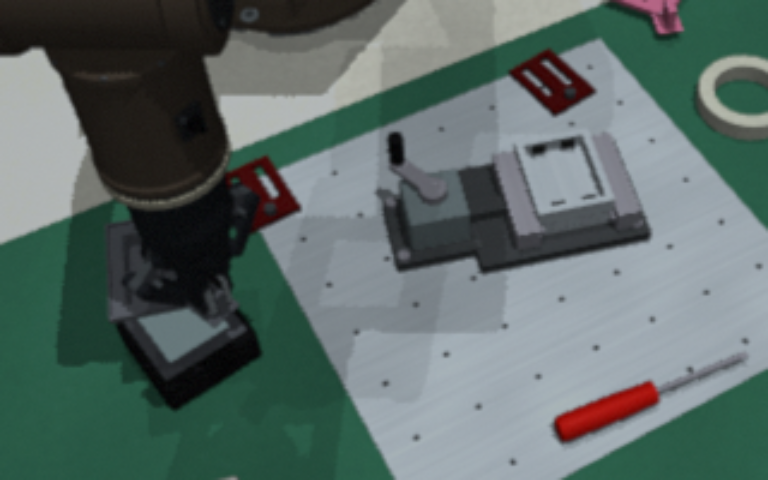

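The tray at (130,270) is held over the reader at (185,340), within a few mm and level. The carrier is still clamped at (560,185). I hand it in.

```bash
python3 -c "
from h import *
print(arm.close_job())"
```

```text
the job is handed in; nothing more can be done
None
```

The job is handed in at about 24 s. The carrier is clamped in the vise and the tray was peeled out fin corner first. It is held still and level about 8 cm above the reader glass, its middle within about 5 mm of the window's centre by camera estimate. I saw nothing else disturbed in the pictures.

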